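# Touch off a centrifuge rotor with the probe and prove its empty pocket

## Task

The centrifuge's rotor never sits quite in the middle of its chamber, so find where it is before it is loaded: take the touch probe out of its stand and, with its ball tip, lightly touch the inside of the rotor's upstanding rim at three places about a third of a turn apart, first in the middle of the control-panel side, then going round anticlockwise as seen from above. Then prove the location: lower the stylus along the axis of the rotor's one empty tube pocket, to about half its depth, and pause there without touching its wall or bottom. Put the probe back in its stand as you found it, never press hard on the centrifuge with it, and leave everything else on the bench where it is.

Things in the scene. Friction and masses are not known exactly. Their poses are not given: they have to be found in the camera images.
- centrifuge: Bench centrifuge, fixed: cream casing 290 mm in x (+-145), 395 in y (-150 to 245), 225 high; lid to y = -275. Origin: on the bench under the axis of its round, open-topped chamber (234 mm across); z up, +y to the sloping control panel. The lid, 560 mm high, stands open along the -y edge, leaning back. In the chamber sits an aluminium six-place fixed-angle rotor.
- rim_level (a point): Point on the chamber's axis, 200 mm above the bench, half-way up the rotor's upstanding rim. Axes as the centrifuge. The rim's inside face is vertical, radius 82 mm about the rotor's own centre, z = 188 to 209; outside radius 90. The rotor's centre lies off this axis by up to 5 mm in x and up to 5 mm in y; that is given nowhere: find it by touch. Light touches do not shift the rotor.
- mouth_level (a point): Point on the chamber's axis, 172 mm above the bench: height of the pocket mouths' centres, which lie at radius 58 mm about the rotor's own (offset) centre, 60 degrees apart. From the rim a conical dish falls at 35 degrees to the centre; black lock knob there, radius 16, top at z = 190. Five pockets hold yellow-capped tubes standing 25 mm out along their axes; one is empty.
- rotor (a joint): Rotor angle, rad: azimuth of the empty pocket about the rotor's centre, anticlockwise (from above) from the centrifuge's +x; -1.0 to 0.2. It is braked. The pocket's axis leans 35 degrees from vertical: going down, it runs outwards, away from the rotor's centre. Bore 16 mm, 55 mm deep along the axis from the mouth's centre, steel rim 25 mm wide.
- stand: Probe stand, fixed: dark base plate 120 (x) by 90 (y) by 12 mm, origin under its centre. On a post, a steel gutter that leans 30 degrees from vertical, its upper end to the stand's -x: back plate on its -x side, side walls 26 mm apart, reaching 36 mm up the handle from the seat, open to +x and above. Its foot is a fork with a 16 mm slot, open to +x, for the probe's nose and stylus.
- stand_seat (a point): Seat of the stand, 85 mm above the bench over its origin, axes as the stand: where the centre of the foot of the probe's handle rests. The handle lies on the back plate, with 3 mm play to each side wall. The probe goes in and out along the leaning gutter (95 mm to clear it) or square to it, to the open side.
- probe: Touch probe, 0.1 to 0.2 kg, leaning 30 degrees in its stand. Origin: centre of the foot of its handle, z up the handle. Handle: square aluminium bar 20 by 20 mm, z = 0 to 88. Below: nose 10 mm thick to z = -10, then a sprung stylus 4.4 mm thick with a 6 mm white ball at z = -55. It pivots at z = -8: a side force on the ball bends it about 1 mm per N, to 6 mm at most. No give lengthways.
- probe_grip (a point): On the probe's axis, 60 mm up from the foot of the handle: the place to grip it, across the handle's y faces, which are clear of the stand. Same axes as the probe.
- probe_tip (a point): Centre of the 6 mm ball (radius 3 mm) at the end of the stylus; it moves with the stylus as this bends.
- tube_rack: Bystander: white tube rack, 110 by 200 mm, 93 mm high with its tubes; origin under its centre.
- timer: Bystander: white bench timer 70 by 62 by 18 mm; origin under its centre.
- pen: Bystander: dark blue pen, 138 mm along x, 9 mm thick, lying on the bench; origin under its middle.
- rotor_key: Bystander: T-handled rotor key lying on the bench, bar 102 mm along x, 12 mm thick, shank 110 mm to +y; origin under the bar's middle.
- wash_bottle: Bystander: white wash bottle with a dark cap, 68 mm across, 170 mm high; origin under its centre.
- jar: Bystander: clear jar with a white cap, 60 mm across, 75 mm high; origin under its centre.
- tip_box: Bystander: dark blue pipette-tip box with a clear cover, 120 by 85 by 75 mm; origin under its centre.
Mind the look-alikes: they are no part of the job. Of the things shaped like the probe, the aluminium one is meant.

How it is judged:
On the way, in this order (a step that is already met when the one before it is completed fails the run):
1. the ball touches the inside of the rotor's rim in the middle of the control-panel side (contact force between probe and centrifuge above 0.4 N and horizontal distance between probe_tip and centrifuge between 0.066 and 0.09 m and z of probe_tip in the frame of centrifuge between 0.192 and 0.213 m and y of probe_tip in the frame of centrifuge above 0.058 m), for 0.1 s.
2. then a third of a turn anticlockwise from there (at the centrifuge's -x, -y side) (contact force between probe and centrifuge above 0.4 N and horizontal distance between probe_tip and centrifuge between 0.066 and 0.09 m and z of probe_tip in the frame of centrifuge between 0.192 and 0.213 m and x of probe_tip in the frame of centrifuge below -0.045 m and y of probe_tip in the frame of centrifuge below -0.008 m), for 0.1 s.
3. then a third of a turn further (at its +x, -y side) (contact force between probe and centrifuge above 0.4 N and horizontal distance between probe_tip and centrifuge between 0.066 and 0.09 m and z of probe_tip in the frame of centrifuge between 0.192 and 0.213 m and x of probe_tip in the frame of centrifuge above 0.045 m and y of probe_tip in the frame of centrifuge below -0.008 m), for 0.1 s.
4. the ball is at least 18 mm down inside the empty pocket and the probe touches nothing of the centrifuge, for 0.3 s (contact force between probe and centrifuge below 0.1 N and z of probe_tip in the frame of centrifuge between 0.12 and 0.157 m and horizontal distance between probe_tip and centrifuge between 0.058 and 0.092 m), for 0.3 s.
At the end, for the whole second after the job is handed in: The probe rests in its stand again as at the start: its handle's foot within 8 mm of the seat, its handle leaning 21 to 40 degrees from vertical towards the side it leant to, at rest and not touching the centrifuge (distance between probe and stand_seat below 0.008 m and angle between probe's own z axis and vertical between 0.37 and 0.7 rad and x of probe_grip in the frame of stand below -0.02 m and linear speed of probe below 0.02 m/s and angular speed of probe below 0.1 rad/s and contact force between probe and centrifuge below 0.1 N).
It fails at once if the probe is pressed against the centrifuge or its rotor with more than 8 N (contact force between probe and centrifuge above 8 N).
It fails at once if anything else on the bench (tube rack, timer, pen, rotor key, wash bottle, jar or tip box) is moved more than 20 mm (distance of any of tube_rack, timer, pen, rotor_key, wash_bottle, jar, tip_box from where it was at the start of the episode above 0.02 m).
It also fails if it takes over 70 s, if anything falls off the work surface, if the arm or the gripper's body presses on something with over 40 N, if the wrist force passes 120 N, or if a joint passes its speed limit or range.

## Robot

A 6-joint arm with a two-finger parallel gripper is mounted at the origin on the work surface. World frame = base frame: x ahead of the robot, y to its left, z up, the work surface at z = 0. Lengths are in m, angles in rad, forces in N, time in s.
With the tool pointing down it reaches from about 0.35 to 0.925 m from the base axis. Payload 6.4 kg.
Tool frame: the origin (TCP) lies midway between the tips of the shut fingers; the grasp point (between the pads) lies 19 mm behind it; x points along the fingers, z is the direction in which the jaws open and shut, and the axes are right-handed (so a half turn about x gives the same grasp; the last joint's range is limited). The gripper opens to 94 mm and grips with 3 to 60 N. Pads are 16 mm wide; open, the fingers measure 119 mm over their backs; the gripper's body (75 mm by 177 mm) begins 78 mm behind the grasp point.
Start: joints at [-1.413, 0.245, 1.558, -0, 1.339, -0.174], TCP at [0.212, -0.615, 0.205] pointing down, gripper open.
Joint ranges: [-3.13, 3.13], [-1.02, 2.26], [0.13, 2.54], [-0.95, 4.09], [0.21, 2.88], [-2.74, 2.74]. Speed limits (rad/s): [2.57, 2.57, 3.14, 3.14, 3.14, 3.14].

## Interface

Orientations are given as a rotation vector (axis times angle).
In Python, from plant import arm, cams gives the robot as it stands. The module is installed in compiled form; this text tells all that it offers. Calls block until the motion is done:
- arm.move_to(position, orientation): joint-space move of the TCP to a pose.
- arm.servo_line(position, velocity=0.15, rotation=None): straight line of the TCP; rotation=None keeps the orientation; velocity is the mean speed in m/s.
- arm.set_joints(angles): joint-space move.
- arm.release() and arm.gripper_close(effort=None): open the fingers fully, or close them until they stop; effort is the grip in N (None keeps the last).
- arm.dwell(seconds).
- arm.ik(position, orientation): joint angles nearest the present ones, or None.
- arm.get_obs(): the state.
- cams.grab_frame(name): name is "scene" or "top" or "wrist"; returns a dict with "image" (400x640x3 uint8, red, green, blue), "fx", "fy", "cx", "cy" (pixels), "world_from_camera" (4x4, takes a point from camera to world coordinates). Camera axes: x right, y up, looking along -z (the intrinsics and any distortion apply to the point x, -y, -z); pixel columns grow to the right and rows downward; lengths in m; the calibration is good to about 2 mm. A picture is of the moment at which its call begins. There is no depth.
A pose or a line that the arm cannot do raises arm.MotionError and nothing moves.
- arm.job_done(): hands the job in, once; it reports no verdict.
The state is a dict: "t": time; "qpos": joint angles; "qvel": joint speeds; "effort": joint torques, N m; "ee_pos": TCP position; "ee_rot": TCP orientation; "contact_force": force on the tool from outside, world axes, zero at the start; "moment": the same for the moment, N m; "width": opening from 0.0 (shut) to 1.0 (fully open).
Only numpy, scipy, OpenCV 4.12 (cv2) and the standard library are available. Lean on these libraries where they do the work, as an engineer would, in place of code of your own. Each camera call takes 0.05 s, during which the arm holds its last target.

## Working session

There is one attempt and no reset: what is moved stays moved. The work goes in short steps, each a Python script; the robot and the scene stay as the last script left them, time stands still between calls to the robot, and variables do not carry over. Pictures are saved under pics/ and viewed, and the job is handed in when it is done.

```bash
mkdir -p pics; ls
python3 - <<'E'
from plant import arm,cams
import cv2,numpy as np
np.set_printoptions(precision=4,suppress=True)
o=arm.get_obs()
for k in o: print(k,o[k])
for n in ["scene","top","wrist"]:
    f=cams.grab_frame(n)
    print(n,{k:v for k,v in f.items() if k!="image"})
    cv2.imwrite(f"pics/{n}0.png",f["image"][:,:,::-1])
E
```

```text
pics
t 0.0
qpos [-1.4131  0.2458  1.559  -0.      1.3387 -0.1742]
qvel [ 0.0011  0.0005  0.0003  0.002   0.0011 -0.001 ]
effort [ -0.0002 -41.5842 -31.4598   0.0684   0.0333  -0.0002]
ee_pos [ 0.2116 -0.6139  0.2043]
ee_rot [ 0.9627  1.3495 -0.9604]
contact_force [ 0.2139 -0.5446  0.219 ]
moment [0.027  0.0087 0.0562]
width 1.0008694380048218
scene {'fx': 417.8676737225493, 'fy': 417.8676737225493, 'cx': 325.51002919067275, 'cy': 197.55227583675756, 'world_from_camera': array([[-0.8514,  0.4219, -0.3115,  0.1216],
       [-0.5244, -0.6939,  0.4935,  0.7519],
       [-0.0079,  0.5835,  0.8121,  1.2604],
       [ 0.    ,  0.    ,  0.    ,  1.    ]])}
top {'fx': 366.5927527222321, 'fy': 366.5927527222321, 'cx': 318.26485883770346, 'cy': 200.96678526606928, 'world_from_camera': array([[-0.0194,  0.9992, -0.0356,  0.4933],
       [-0.9997, -0.0189,  0.0143,  0.0598],
       [ 0.0136,  0.0359,  0.9993,  1.3019],
       [ 0.    ,  0.    ,  0.    ,  1.    ]])}
wrist {'fx': 293.80771638646837, 'fy': 293.80771638646837, 'cx': 321.1780974626967, 'cy': 198.7543037072363, 'world_from_camera': array([[ 0.3254,  0.9097,  0.2579,  0.2866],
       [-0.9456,  0.3136,  0.0868, -0.5876],
       [-0.002 , -0.2721,  0.9623,  0.3845],
       [ 0.    ,  0.    ,  0.    ,  1.    ]])}
```

View pics/scene0.png

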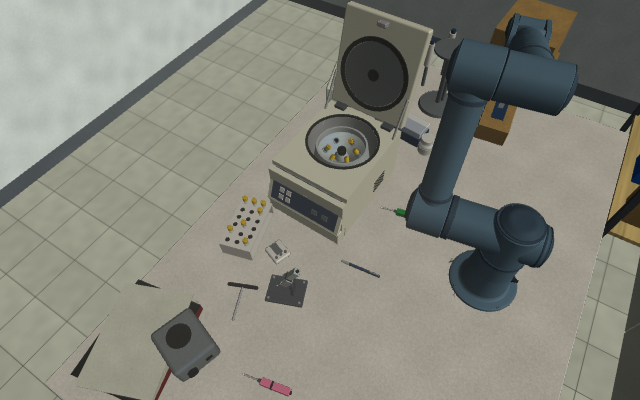

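View pics/top0.png

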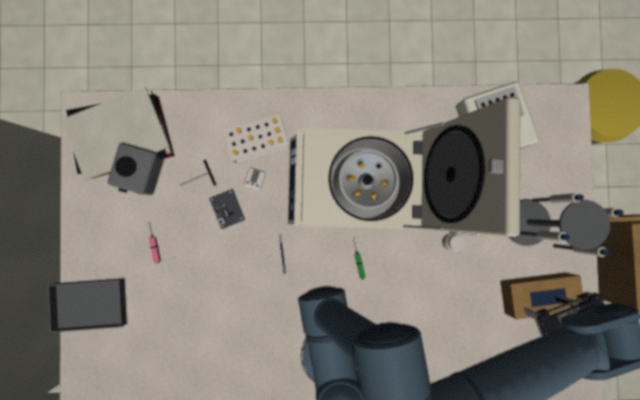

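View pics/wrist0.png

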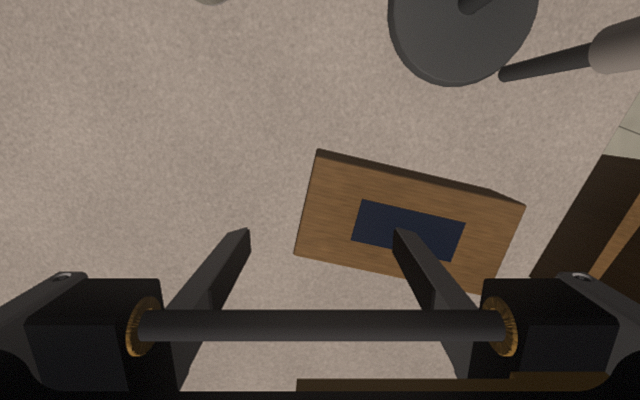

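Run:
```python
import cv2,numpy as np
t=cv2.imread('pics/top0.png'); s=cv2.imread('pics/scene0.png')
a=cv2.resize(t[110:250,200:440],None,fx=3.3,fy=3.3,interpolation=cv2.INTER_CUBIC)
b=cv2.resize(s[90:320,210:450],None,fx=2.6,fy=2.6,interpolation=cv2.INTER_CUBIC)
cv2.imwrite('pics/topz.png',a);cv2.imwrite('pics/scenez.png',b)
```

```text
(no output)
```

View pics/topz.png

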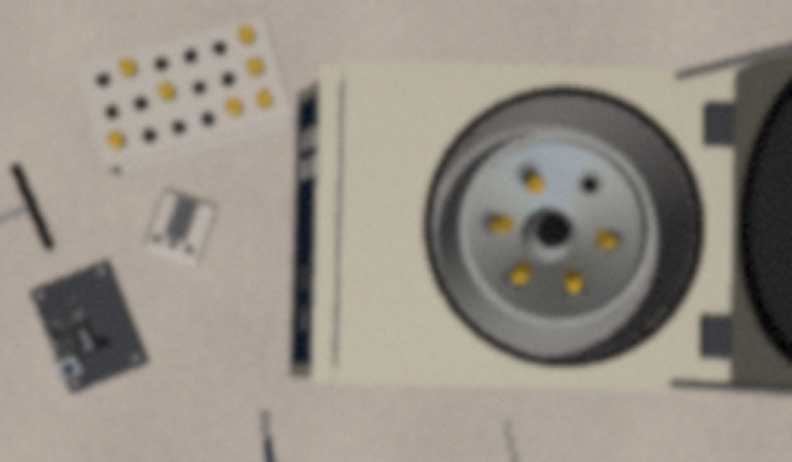

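View pics/scenez.png

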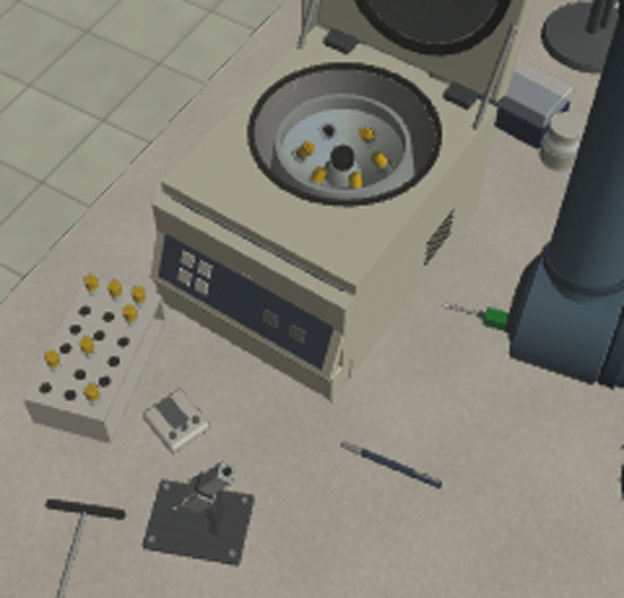

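```bash
cat > h.py <<'E'
import numpy as np,cv2
from scipy.spatial.transform import Rotation as R
np.set_printoptions(precision=4,suppress=True)
def ray(f,u,v):
    d=np.array([(u-f['cx'])/f['fx'],-(v-f['cy'])/f['fy'],-1.0])
    T=np.array(f['world_from_camera']); return T[:3,3],T[:3,:3]@d
def onz(f,u,v,z):
    p,d=ray(f,u,v); return p+d*(z-p[2])/d[2]
def proj(f,P):
    T=np.array(f['world_from_camera']); c=T[:3,:3].T@(np.asarray(P)-T[:3,3])
    return np.array([f['cx']+f['fx']*c[0]/-c[2], f['cy']-f['fy']*c[1]/-c[2]])
def tri(obs):
    A=np.zeros((3,3));b=np.zeros(3)
    for f,u,v in obs:
        p,d=ray(f,u,v); d=d/np.linalg.norm(d); M=np.eye(3)-np.outer(d,d); A+=M;b+=M@p
    return np.linalg.solve(A,b)
import pickle
def save(f,n):
    cv2.imwrite(f'pics/{n}.png',f['image'][:,:,::-1]); pickle.dump(f,open(f'pics/{n}.pkl','wb'))
def load(n): return pickle.load(open(f'pics/{n}.pkl','rb'))
E
python3 - <<'E'
from h import *
from plant import arm,cams
f=cams.grab_frame('top');save(f,'top1');g=cams.grab_frame('scene');save(g,'scene1')
Z=lambda u,v:(200+u/3.3-.35,110+v/3.3-.35)
for c in [(32,293),(108,262),(147,357),(72,390)]: print('plate',onz(f,*Z(*c),.012))
S=lambda u,v:(210+u/2.6-.3,90+v/2.6-.3)
for c in [(160,480),(254,494),(241,562),(145,547)]: print('plate S',onz(g,*S(*c),.012))
print('chamber',onz(f,*Z(564,226),.225),onz(g,*S(345,133),.225))
print('rotor hub',onz(f,*Z(552,229),.19))
print('casing', [onz(f,*Z(*c),.225)[:2] for c in [(345,62),(335,380),(735,70),(735,388)]])
print('key', onz(f,*Z(32,207),.01),'timer',onz(f,*Z(180,225),.018),'rack',onz(f,*Z(185,90),.08))
print('handle top',tri([(f,*Z(68,368)),(g,*S(226,470))]))
E
```

```text
plate [0.5553 0.4232 0.012 ]
plate [0.5869 0.3423 0.012 ]
plate [0.485  0.3021 0.012 ]
plate [0.4516 0.3819 0.012 ]
plate S [0.59   0.3469 0.012 ]
plate S [0.4793 0.3014 0.012 ]
plate S [0.4447 0.3829 0.012 ]
plate S [0.5537 0.4276 0.012 ]
chamber [ 0.5962 -0.1113  0.225 ] [ 0.5937 -0.1078  0.225 ]
rotor hub [ 0.5969 -0.1057  0.19  ]
casing [array([0.7472, 0.0819]), array([0.4627, 0.0959]), array([ 0.7342, -0.269 ]), array([ 0.4485, -0.2606])]
key [0.6473 0.423  0.01  ] timer [0.6244 0.2644 0.018 ] rack [0.7553 0.2476 0.08  ]
handle top [0.4775 0.3479 0.1632]
```

Run:
```python
from h import *
from plant import arm,cams
o=arm.get_obs(); q=np.array(o['qpos'])
Rm=R.from_rotvec(o['ee_rot']).as_matrix(); print(Rm)
T=np.array(cams.grab_frame('wrist')['world_from_camera'])
print('cam in tool',Rm.T@(T[:3,3]-o['ee_pos']), '\n',Rm.T@T[:3,:3])
rv=o['ee_rot']
p=np.array(o['ee_pos'])
for r,z in [(.65,.45),(.4,.45),(.38,.5),(.38,.55)]:
    d=p[:2]/np.linalg.norm(p[:2])*r
    print(r,z,arm.ik([d[0],d[1],z],rv))
```

```text
[[-0.0002  0.9454  0.3258]
 [ 0.0009  0.3258 -0.9454]
 [-1.      0.0001 -0.0009]]
cam in tool [-0.18    0.0795 -0.0008] 
 [[ 0.0003  0.2723 -0.9622]
 [-0.0004  0.9622  0.2723]
 [ 1.      0.0003  0.0004]]
0.65 0.45 [-1.413   0.166   1.2146 -0.      1.7618 -0.1741]
0.4 0.45 [-1.5242 -0.4514  1.7683 -0.0002  1.8255 -0.2853]
0.38 0.5 [-1.5396 -0.4792  1.6979 -0.0002  1.9238 -0.3007]
0.38 0.55 [-1.5396 -0.4461  1.5853 -0.0002  2.0033 -0.3007]
```

```bash
cat >> h.py <<'E'
# coarse poses
ST=np.array([0.519,0.3635]); SA=np.deg2rad(22)
CF=np.array([0.595,-0.1095]); CA=np.deg2rad(-2)
def tool_R(xdir,zdir):
    x=np.array(xdir,float);x/=np.linalg.norm(x); z=np.array(zdir,float); z-=x*(z@x); z/=np.linalg.norm(z)
    return R.from_matrix(np.column_stack([x,np.cross(z,x),z]))
def stand_frame(SA=None):
    a=globals()['SA'] if SA is None else SA
    xs=np.array([np.cos(a),np.sin(a),0]); ys=np.array([-np.sin(a),np.cos(a),0])
    zp=-0.5*xs+np.sqrt(.75)*np.array([0,0,1]); return xs,ys,zp
E
python3 - <<'E'
from h import *
from plant import arm,cams
xs,ys,zp=stand_frame()
seat=np.array([*ST,.085])
for s in (1,-1):
    rv=tool_R(-zp,s*ys).as_rotvec()
    for d in (41,140,200):print(s,d,arm.ik(seat+zp*d/1000,rv))
    rv=tool_R([0,0,-1],s*ys).as_rotvec()
    print('down',arm.ik([*ST,.3],rv))
# centrifuge poses: probe vertical, tip points; and pocket
for roll in np.arange(0,360,30):
    r=np.deg2rad(roll)
    rv=tool_R([0,0,-1],[np.cos(r),np.sin(r),0]).as_rotvec()
    ok=[arm.ik([*(CF+.08*np.array([np.cos(a),np.sin(a)])),.2+.096],rv) for a in np.deg2rad([90,210,330])]
    a=-.7+CA; ax=np.array([np.sin(np.deg2rad(35))*np.cos(a),np.sin(np.deg2rad(35))*np.sin(a),-np.cos(np.deg2rad(35))])
    tipp=np.array([*(CF+.058*np.array([np.cos(a),np.sin(a)])),.172])
    zz=tool_R(ax,[np.cos(r),np.sin(r),0]).as_rotvec()
    k=[arm.ik(tipp-ax*(.096-.027+d),zz) for d in (0,.1)]
    print(roll,[None if q is None else np.round(q,2) for q in ok+k])
E
```

```text
1 41 [ 0.449  -0.0063  2.0759 -0.0622  0.5501 -1.4613]
1 140 [ 0.4568 -0.259   2.1283 -0.0534  0.7506 -1.4687]
1 200 [ 0.4624 -0.3975  2.1353 -0.0508  0.8821 -1.4705]
down [ 0.4323  0.1466  1.4994  0.      1.4956 -1.5224]
-1 41 [ 0.449  -0.0063  2.0759 -0.0622  0.5501  1.6802]
-1 140 [ 0.4568 -0.259   2.1283 -0.0534  0.7506  1.6729]
-1 200 [ 0.4624 -0.3975  2.1353 -0.0508  0.8821  1.671 ]
down [ 0.4323  0.1466  1.4994 -0.      1.4956  1.6192]
0 [array([-0.24,  0.06,  1.6 ,  0.  ,  1.48, -0.24]), array([-0.48, -0.06,  1.72,  0.  ,  1.48, -0.48]), array([-0.39,  0.26,  1.38,  0.  ,  1.51, -0.39]), array([-0.26, -0.11,  1.98, -0.39,  0.75, -0.14]), array([-0.2 , -0.3 ,  1.99, -0.37,  0.94, -0.16])]
30 [array([-0.24,  0.06,  1.6 , -0.  ,  1.48, -0.76]), array([-0.48, -0.06,  1.72, -0.  ,  1.48, -1.01]), array([-0.39,  0.26,  1.38, -0.  ,  1.51, -0.91]), array([-0.26, -0.11,  1.98, -0.39,  0.75, -0.62]), array([-0.2 , -0.3 ,  1.99, -0.37,  0.94, -0.64])]
60 [array([-0.24,  0.06,  1.6 , -0.  ,  1.48, -1.29]), array([-0.48, -0.06,  1.72, -0.  ,  1.48, -1.53]), array([-0.39,  0.26,  1.38, -0
[... 1446 characters left out ...]
.72,  0.  ,  1.48,  1.09]), array([-0.39,  0.26,  1.38,  0.  ,  1.51,  1.18]), array([-0.26, -0.11,  1.98, -0.39,  0.75,  1.63]), array([-0.2 , -0.3 ,  1.99, -0.37,  0.94,  1.61])]
300 [array([-0.24,  0.06,  1.6 ,  0.  ,  1.48,  0.81]), array([-0.48, -0.06,  1.72,  0.  ,  1.48,  0.56]), array([-0.39,  0.26,  1.38,  0.  ,  1.51,  0.66]), array([-0.26, -0.11,  1.98, -0.39,  0.75,  1.07]), array([-0.2 , -0.3 ,  1.99, -0.37,  0.94,  1.05])]
330 [array([-0.24,  0.06,  1.6 , -0.  ,  1.48,  0.28]), array([-0.48, -0.06,  1.72, -0.  ,  1.48,  0.04]), array([-0.39,  0.26,  1.38, -0.  ,  1.51,  0.14]), array([-0.26, -0.11,  1.98, -0.39,  0.75,  0.44]), array([-0.2 , -0.3 ,  1.99, -0.37,  0.94,  0.42])]
```

Run:
```python
from h import *
from plant import arm,cams
o=arm.get_obs(); p=np.array(o['ee_pos']); u=p[:2]/np.linalg.norm(p[:2])
arm.servo_line([*(u*.65),.42],velocity=.3)
arm.servo_line([*(u*.38),.5],velocity=.3)
print(arm.get_obs()['t'])
xs,ys,zp=stand_frame()
rv=tool_R([0,0,-1],-ys).as_rotvec()
az=np.arctan2(ST[1],ST[0])
q=arm.ik([.38*np.cos(az),.38*np.sin(az),.5],rv); print(q)
arm.set_joints(q)
print(arm.get_obs()['t'])
# camera is ~80mm to +x side; look from above
arm.move_to([*(ST-.09*xs[:2]),.30],rv)
o=arm.get_obs();print(o['t'],o['ee_pos'],o['contact_force'])
arm.dwell(.3)
save(cams.grab_frame('wrist'),'w1')
```

```text
2.2583
[ 0.3102 -0.4798  1.6983 -0.      1.9231  1.497 ]
4.4333
5.45 [0.4362 0.3297 0.3017] [-0.2907 -0.9626  0.8503]
```

View pics/w1.png

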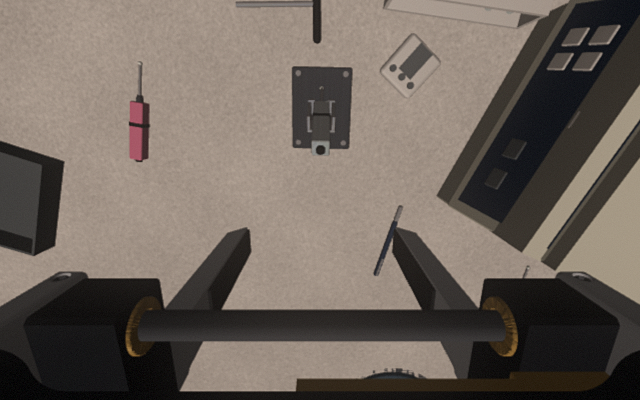

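Run:
```python
from h import *
f=load('w1')
c=[onz(f,*q,.012) for q in [(292.3,67),(352,67.5),(351.5,150),(292,149)]]
print(np.array(c), np.mean(c,0))
e=(c[0]+c[1]-c[2]-c[3]); print('az',np.rad2deg(np.arctan2(e[1],e[0])))
e=(c[0]+c[3]-c[1]-c[2]); print('az-90',np.rad2deg(np.arctan2(e[1],e[0]))-90)
xs,ys,zp=stand_frame()
print('seat',proj(f,[*ST,.085]),'top',proj(f,np.array([*ST,.085])+zp*.088))
im=cv2.imread('pics/w1.png')[50:170,270:380]
cv2.imwrite('pics/w1z.png',cv2.resize(im,None,fx=5,fy=5,interpolation=cv2.INTER_CUBIC))
```

```text
[[0.5577 0.4259 0.012 ]
 [0.59   0.344  0.012 ]
 [0.479  0.2964 0.012 ]
 [0.4452 0.3845 0.012 ]] [0.518  0.3627 0.012 ]
az 21.71974701139408
az-90 21.256663947612694
seat [321.7867 107.6762] top [321.9022 148.3273]
```

View pics/w1z.png

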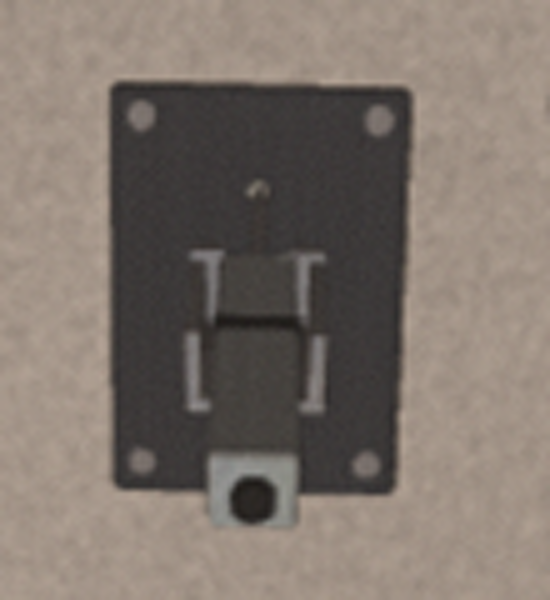

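```bash
sed -i 's/^ST=.*/ST=np.array([0.518,0.3628]); SA=np.deg2rad(21.5)/' h.py
python3 - <<'E'
from h import *
from plant import arm,cams
f=load('w1'); xs,ys,zp=stand_frame(); seat=np.array([*ST,.085]); top=seat+zp*.088
t=onz(f,320.6-.1,148.4,top[2]); d=t-top; print('handle top dev x,y',d@xs,d@ys)
rv=tool_R(-zp,-ys).as_rotvec()
arm.move_to(seat+zp*.125,rv)
arm.dwell(.3); o=arm.get_obs(); print(o['t'],o['ee_pos']-(seat+zp*.125),o['contact_force'])
save(cams.grab_frame('wrist'),'w2')
F=[]
for i in range(20): arm.dwell(.02);F.append(arm.get_obs()['contact_force'])
print(np.std(F,0),np.mean(F,0))
E
```

```text
handle top dev x,y 0.001098536727877839 0.0014144606651842525
6.8583 [0.0008 0.0003 0.001 ] [ 0.3805  0.4875 -0.3185]
[0.526  0.4235 0.4527] [ 0.183   0.1342 -0.0438]
```

View pics/w2.png

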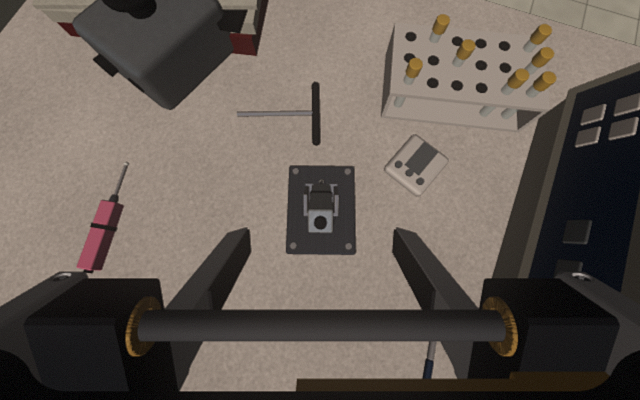

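Run:
```python
from h import *
from plant import arm,cams
F=[];P=[]
for i in range(30): o=arm.get_obs();F.append(o['contact_force']);P.append(o['ee_pos'])
print(o['t'],np.std(F,0),np.std(P,0),np.mean(P,0))
xs,ys,zp=stand_frame(); seat=np.array([*ST,.085])
arm.servo_line(seat+zp*.042+ys*.0007,velocity=.08)
arm.dwell(.2)
F=[];P=[]
for i in range(30): o=arm.get_obs();F.append(o['contact_force']);P.append(o['ee_pos'])
m=np.mean(P,0);print(o['t'],m-seat-zp*.042,np.mean(F,0),R.from_rotvec(o['ee_rot']).as_matrix()-tool_R(-zp,-ys).as_matrix())
save(cams.grab_frame('wrist'),'w3'); save(cams.grab_frame('scene'),'s3')
s=cv2.imread('pics/s3.png')[220:330,230:380]; cv2.imwrite('pics/s3z.png',cv2.resize(s,None,fx=5,fy=5,interpolation=cv2.INTER_CUBIC))
```

```text
7.2417 [0. 0. 0.] [0. 0. 0.] [0.4598 0.3399 0.1932]
8.6333 [-0.0002  0.0008  0.0005] [ 0.6088 -0.6588  0.7779] [[ 0.0006 -0.0004  0.0001]
 [ 0.0004 -0.0001  0.0001]
 [ 0.0004  0.0007 -0.0001]]
```

View pics/w3.png

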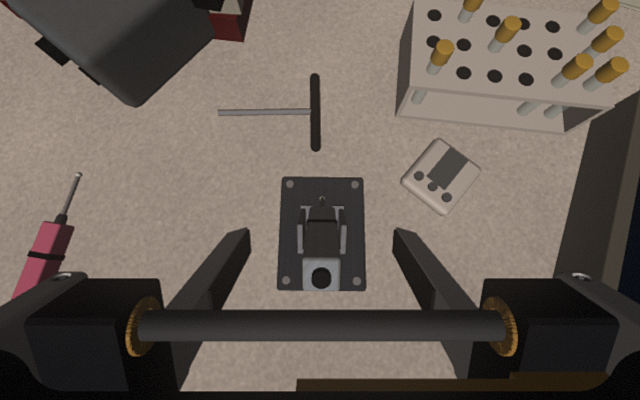

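View pics/s3z.png

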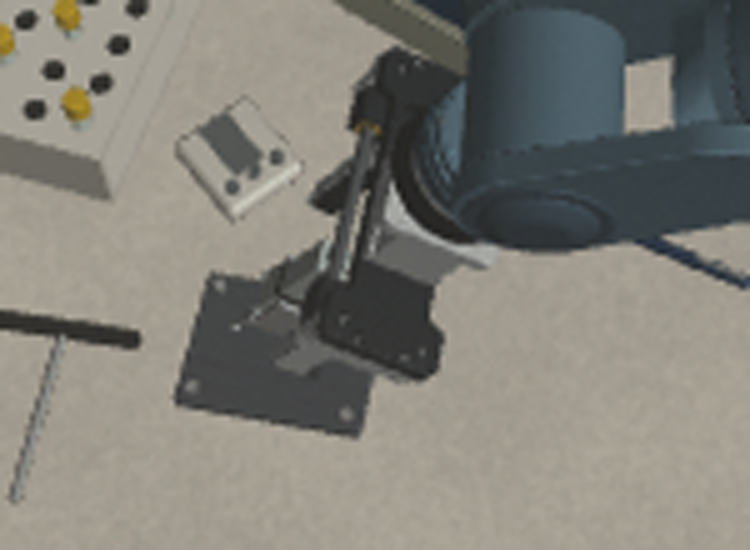

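Run:
```python
from h import *
from plant import arm,cams
for n,(u,v) in [('w2',(320.5,222.5)),('w3',(321,278))]:
    f=load(n); xs,ys,zp=stand_frame(); seat=np.array([*ST,.085]); top=seat+zp*.088; xp=np.cross(ys,zp)
    p,d=ray(f,u,v); t=p+d*((top-p)@zp)/(d@zp); e=t-top; print(n,'xp',e@xp,'ys',e@ys)
    print(proj(f,top))
im=cv2.imread('pics/w3.png')[160:310,240:400]; cv2.imwrite('pics/w3z.png',cv2.resize(im,None,fx=4,fy=4,interpolation=cv2.INTER_CUBIC))
```

```text
w2 xp 0.00028791597140305085 ys 0.0013776375167984854
[322.2513 222.8431]
w3 xp -9.216724770356149e-05 ys 0.0017215400857277699
[324.3497 277.8396]
```

View pics/w3z.png

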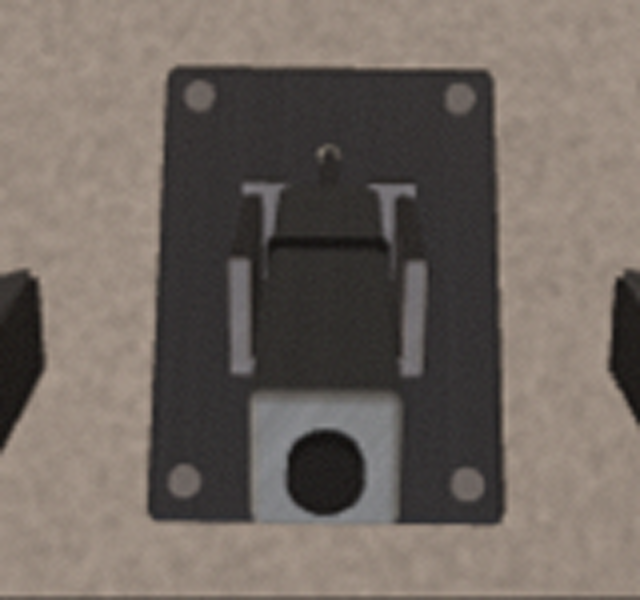

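```bash
cat >> h.py <<'E'
def favg(arm,n=25,dt=.01):
    F=[];P=[]
    for i in range(n):
        arm.dwell(dt); o=arm.get_obs(); F.append(o['contact_force']);P.append(o['ee_pos'])
    return np.mean(F,0),np.mean(P,0),np.std(F,0)/np.sqrt(n),o
E
python3 - <<'E'
from h import *
from plant import arm,cams
xs,ys,zp=stand_frame(); seat=np.array([*ST,.085])
arm.servo_line(seat+zp*.042+ys*.0014,velocity=.08)
f0,p0,s0,o=favg(arm,20)
print(o['t'],f0,s0)
arm.gripper_close(45)
arm.dwell(.2)
f1,p1,s1,o=favg(arm,20)
print(o['t'],f1-f0,p1,p1-p0,p1-(seat+zp*.042+ys*.0014),o['width'],o['width']*94)
pickle.dump((p1,o['ee_rot'],p0),open('grip.pkl','wb'))
E
```

```text
9.15 [ 0.1102 -0.0728  0.1003] [0.1028 0.1104 0.1048]
10.6417 [ 0.4953 -0.0552 -0.3503] [0.498  0.3564 0.1214] [ 0.0001 -0.      0.    ] [ 0. -0.  0.] 0.21234852562323428 19.960761408584023
```

Run:
```python
from h import *
from plant import arm,cams
xs,ys,zp=stand_frame()
p1,rv1,p0=pickle.load(open('grip.pkl','rb'))
arm.servo_line(p1+zp*.115,velocity=.1)
o=arm.get_obs();p=np.array(o['ee_pos'])
arm.servo_line(p+[-.05,0,.2],velocity=.25)
arm.dwell(.2)
save(cams.grab_frame('wrist'),'w4'); o=arm.get_obs(); print(o['t'],o['ee_pos'],o['width'])
```

```text
13.1667 [0.3942 0.3349 0.4185] 0.21052429606330364
```

View pics/w4.png

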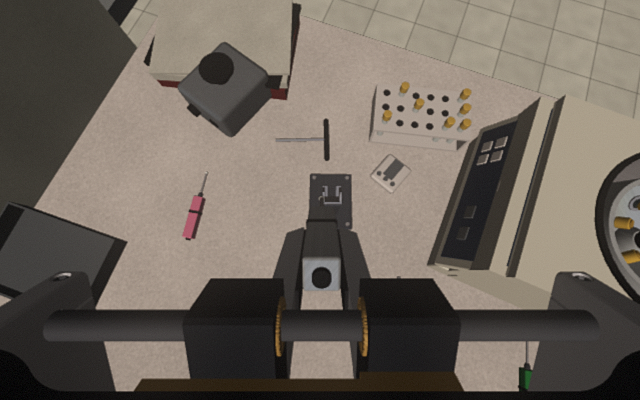

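Run:
```python
from h import *
from plant import arm,cams
rv=tool_R([0,0,-1],[0,-1,0]).as_rotvec()
arm.move_to([CF[0]-.11,CF[1],.42],rv)
arm.dwell(.3)
save(cams.grab_frame('wrist'),'w5'); o=arm.get_obs(); print(o['t'],o['ee_pos'],o['width'])
```

```text
15.175 [ 0.485  -0.1091  0.4201] 0.2142850950872583
```

View pics/w5.png

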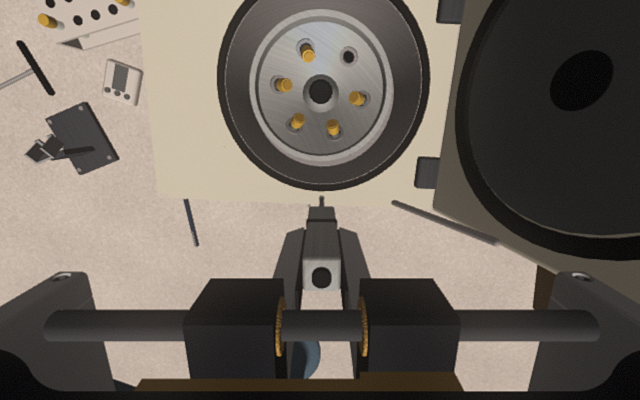

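Run:
```python
import cv2
im=cv2.imread('pics/w5.png')[0:200,210:440]
cv2.imwrite('pics/w5z.png',cv2.resize(im,None,fx=3,fy=3,interpolation=cv2.INTER_CUBIC))
```

```text
(no output)
```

View pics/w5z.png

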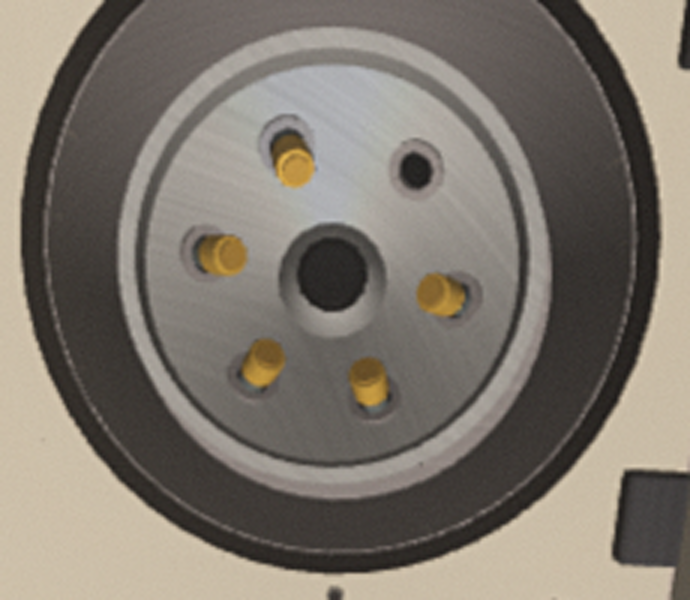

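Run:
```python
from h import *
from scipy.optimize import least_squares
f=load('w5'); im=f['image'].astype(float); g=cv2.GaussianBlur(im,(0,0),.8)
hsv=cv2.cvtColor(f['image'],cv2.COLOR_RGB2HSV)
gray=g.mean(2)
def scan(c,z,r0,r1,sign,angs,chan=gray):
    out=[]
    for a in angs:
        rs=np.arange(r0,r1,.0005)
        P=[proj(f,[c[0]+r*np.cos(a),c[1]+r*np.sin(a),z]) for r in rs]
        P=np.array(P,np.float32)
        if (P[:,1]<2).any() or (P[:,0]<2).any(): continue
        v=cv2.remap(chan.astype(np.float32),P[:,0][None],P[:,1][None],cv2.INTER_LINEAR)[0]
        d=np.diff(v)*sign; i=np.argmax(d)
        if d[i]>3: out.append([c[0]+rs[i]*np.cos(a),c[1]+rs[i]*np.sin(a)])
    return np.array(out)
def fit(p,r=None):
    w=lambda x:np.hypot(p[:,0]-x[0],p[:,1]-x[1])-(x[2] if r is None else r)
    s=least_squares(w,[*p.mean(0),.1][:3 if r is None else 2],loss='soft_l1',f_scale=.001)
    return s.x,np.sqrt(np.mean(w(s.x)**2)),len(p)
A=np.linspace(0,2*np.pi,180,endpoint=False)
print('gasket',fit(scan(CF,.225,.11,.14,1,A)))
rc=CF
for k in range(2):
    x=fit(scan(rc,.209,.083,.097,-1,A)); print('rotor rim out',x); rc=x[0][:2]
b=g[:,:,2]
print('floor ring edge (dark, -)',fit(scan(rc,.209,.076,.087,1,A)))
e=onz(f,210+415.8/3-.33,169.5/3-.33,.172); print('empty',e)
for c in (CF,rc): d=e[:2]-c; print(np.hypot(*d),np.rad2deg(np.arctan2(d[1],d[0])))
# casing edge direction at px
a,b_=onz(f,138,0+5,.225),onz(f,158,190,.225); print(a,b_)
```

```text
gasket (array([ 0.5962, -0.1101,  0.127 ]), np.float64(0.00030781549596959565), 131)
rotor rim out (array([ 0.592 , -0.108 ,  0.0914]), np.float64(0.001272654210046379), 177)
rotor rim out (array([ 0.592 , -0.1081,  0.0914]), np.float64(0.0013021220017577822), 180)
floor ring edge (dark, -) (array([ 0.5954, -0.1066,  0.0817]), np.float64(0.0003089450817446678), 180)
empty [ 0.6404 -0.144   0.172 ]
0.057022341699088874 -37.216002869076064
0.06024706126360789 -36.554492016982984
[0.6831 0.097  0.225 ] [0.4699 0.1067 0.225 ]
```

```bash
sed -i 's/^CF=.*/CF=np.array([0.5962,-0.1101]); CA=np.deg2rad(-2.3); RC=np.array([.5954,-.1066]); EMP=np.deg2rad(-39.7)/' h.py
cat > touch.py <<'E'
from h import *
from plant import arm,cams
import sys,json
RV0=tool_R([0,0,-1],[1,0,0]).as_rotvec()
ZT=.202+.097
def touch(k,c):
    a=CA+np.deg2rad([90,210,330][k]); u=np.array([np.cos(a),np.sin(a)])
    P=lambda r,z:np.array([*(c+u*r),z])
    arm.servo_line(P(.068,ZT+.045),velocity=.2) if k else arm.move_to(P(.068,ZT+.08),RV0)
    arm.servo_line(P(.068,ZT),velocity=.12)
    arm.servo_line(P(.0735,ZT),velocity=.04)
    arm.dwell(.15)
    f0,p0,s0,o=favg(arm,25)
    print('t',o['t'],'base',f0,'zerr',p0[2]-ZT)
    L=[]; hit=0
    for r in np.arange(.075,.0865,.0006):
        arm.servo_line(P(r,ZT),velocity=.02); arm.dwell(.05)
        f,p,s,o=favg(arm,14)
        F=-(f-f0)[:2]@u; side=(f-f0)[:2]@np.array([-u[1],u[0]])
        L.append([(p[:2]-c)@u,F,side]); hit=hit+1 if F>1.1 else 0
        if hit>=2 or np.linalg.norm(f-f0)>3: break
    arm.dwell(.15)
    arm.servo_line(P(.068,ZT),velocity=.06)
    arm.servo_line(P(.068,ZT+.045),velocity=.15)
    L=np.array(L); print(np.round(L*[1000,1,1],2)); print('t',arm.get_obs()['t'])
    pickle.dump((k,a,c,L),open(f'touch{k}.pkl','wb'))
E
python3 -c "
from touch import *
touch(0,RC)"
```

```text
t 17.875 base [ 0.0706  0.1921 -1.8509] zerr 6.207410165692817e-05
[[75.02 -0.04  0.07]
 [75.6   0.18  0.16]
 [76.2   0.16  0.2 ]
 [76.78  0.47  0.12]
 [77.33  0.67 -0.1 ]
 [77.91  1.28  0.13]
 [78.51  1.73  0.25]]
t 21.7167
```

```bash
python3 -c "
from touch import *
touch(1,RC)"; python3 -c "
from touch import *
touch(2,RC)"
```

```text
t 23.6333 base [ 0.1594 -0.0824 -1.6626] zerr 0.00014992067214192328
[[75.02 -0.12 -0.22]
 [75.6  -0.15  0.  ]
 [76.2  -0.11 -0.2 ]
 [76.8  -0.26  0.01]
 [77.4  -0.05 -0.23]
 [78.01 -0.09 -0.04]
 [78.6  -0.08 -0.09]
 [79.2  -0.03 -0.01]
 [79.8  -0.21 -0.17]
 [80.39  0.29 -0.15]
 [80.94  0.63 -0.02]
 [81.52  0.63  0.02]
 [82.12  1.08  0.1 ]
 [82.72  1.83 -0.4 ]
 [83.32  2.18 -0.27]]
t 30.8917
t 32.8083 base [-0.045  -0.0467 -1.6881] zerr 9.28951357754837e-05
[[75.01  0.02  0.03]
 [75.6   0.11  0.1 ]
 [76.21 -0.12 -0.3 ]
 [76.8   0.11 -0.07]
 [77.4  -0.05  0.12]
 [78.01  0.07  0.29]
 [78.6   0.19  0.12]
 [79.2   0.11  0.25]
 [79.8   0.35  0.34]
 [80.41 -0.07  0.23]
 [80.96  0.13  0.19]
 [81.54  0.5   0.14]
 [82.12  1.23  0.1 ]
 [82.71  1.71  0.05]]
t 39.6417
```

```bash
cat > pocket.py <<'E'
from h import *
from plant import arm,cams
from scipy.optimize import least_squares
th=np.deg2rad(35)
ts=[pickle.load(open(f'touch{k}.pkl','rb')) for k in range(3)]
def onset(L):
    w=lambda x:np.maximum(0,x[1]*(L[:,0]*1e3-x[0]))-L[:,1]+x[2]
    i=np.argmax(L[:,1]>.35)
    return least_squares(w,[L[i:,0].min()*1e3,.8,0.0]).x
X=[onset(t[3]) for t in ts]; print(X)
pts=np.array([t[2]+x[0]/1e3*np.array([np.cos(t[1]),np.sin(t[1])]) for t,x in zip(ts,X)])
s=least_squares(lambda x:np.hypot(*(pts-x[:2]).T)-x[2],[*RC,.079]); C=s.x[:2]
print('centre(TCP)',C,'r',s.x[2],'vs vision',C-RC,'off axis',C-CF)
u=np.array([np.cos(EMP),np.sin(EMP),0])
ax=np.sin(th)*u+np.array([0,0,-np.cos(th)])
mouth=np.array([*C,.172])+.058*u
R0=tool_R([0,0,-1],[1,0,0]); n=np.cross([0,0,-1],ax); n/=np.linalg.norm(n)
RP=(R.from_rotvec(n*th)*R0); assert np.allclose(RP.as_matrix()[:,0],ax,atol=1e-6)
rvP=RP.as_rotvec()
tcp=lambda d: mouth+ax*(d-.097)   # ball depth d below mouth
E
python3 - <<'E'
from pocket import *
p=np.array(arm.get_obs()['ee_pos'])
print(tcp(.028),arm.ik(tcp(.028),rvP),arm.ik(tcp(-.09),rvP))
E
```

```text
[array([76.4083,  0.7629,  0.1024]), array([79.9712,  0.6601, -0.1221]), array([81.079 ,  1.0238,  0.0788])]
centre(TCP) [ 0.5959 -0.1094] r 0.07917829186862689 vs vision [ 0.0005 -0.0028] off axis [-0.0003  0.0007]
[ 0.6101 -0.1212  0.2285] [-0.2715 -0.1186  1.9915 -0.3584  0.7326 -0.0694] [-0.205  -0.342   1.9981 -0.3347  0.9587 -0.0856]
```

Run:
```python
from pocket import *
p=np.array(arm.get_obs()['ee_pos'])
arm.servo_line([C[0],C[1],.40],velocity=.2)
arm.move_to(tcp(-.09),rvP)
arm.servo_line(tcp(-.012),velocity=.12)
arm.dwell(.2)
f0,p0,s,o=favg(arm,20); print(o['t'],f0,p0-tcp(-.012))
for n in ('wrist','scene','top'): save(cams.grab_frame(n),n[0]+'6')
a=cv2.imread('pics/w6.png'); b=cv2.resize(cv2.imread('pics/s6.png')[90:190,290:400],None,fx=4,fy=4,interpolation=cv2.INTER_CUBIC)
c=cv2.resize(cv2.imread('pics/t6.png')[130:225,325:415],None,fx=4,fy=4,interpolation=cv2.INTER_CUBIC)
h=max(b.shape[0],c.shape[0]); z=np.zeros((h,b.shape[1]+c.shape[1],3),np.uint8); z[:b.shape[0],:b.shape[1]]=b; z[:c.shape[0],b.shape[1]:]=c
cv2.imwrite('pics/sc6.png',z)
```

```text
[array([76.4083,  0.7629,  0.1024]), array([79.9712,  0.6601, -0.1221]), array([81.079 ,  1.0238,  0.0788])]
centre(TCP) [ 0.5959 -0.1094] r 0.07917829186862689 vs vision [ 0.0005 -0.0028] off axis [-0.0003  0.0007]
42.1 [-0.0696 -0.0507 -1.6041] [0.0002 0.0002 0.0008]
```

View pics/w6.png

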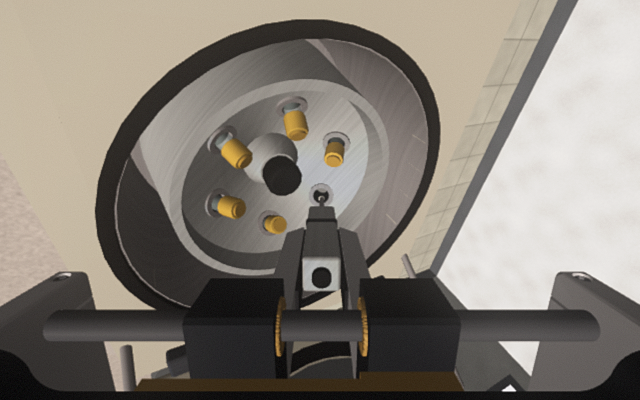

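View pics/sc6.png

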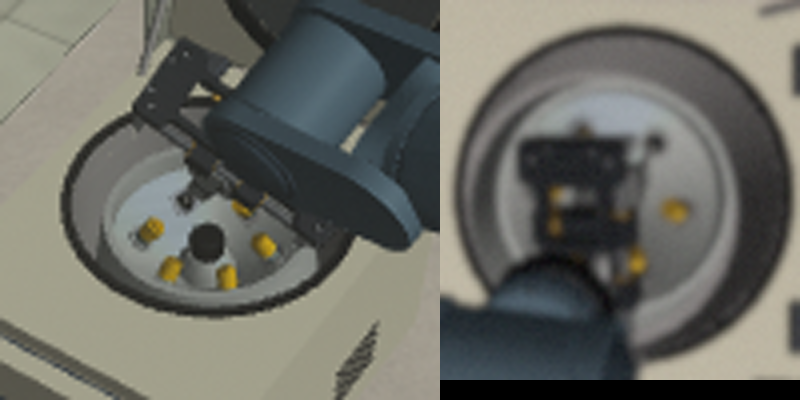

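Run:
```python
from pocket import *
im=cv2.imread('pics/w6.png')[160:240,280:380]; cv2.imwrite('pics/w6z.png',cv2.resize(im,None,fx=7,fy=7,interpolation=cv2.INTER_CUBIC))
f=load('w6')
for d in (-.012,0,.028,.055): print(d,proj(f,mouth+ax*d))
```

```text
[array([76.4083,  0.7629,  0.1024]), array([79.9712,  0.6601, -0.1221]), array([81.079 ,  1.0238,  0.0788])]
centre(TCP) [ 0.5959 -0.1094] r 0.07917829186862689 vs vision [ 0.0005 -0.0028] off axis [-0.0003  0.0007]
-0.012 [320.6223 199.9412]
0 [320.6383 196.7008]
0.028 [320.6712 190.0286]
0.055 [320.6981 184.5582]
```

View pics/w6z.png

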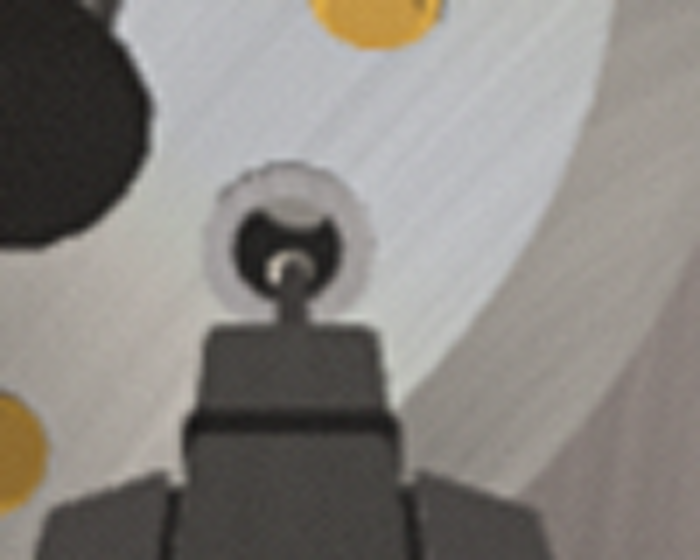

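Run:
```python
from pocket import *
f0=np.array([-.07,-.05,-1.6])
for d in (.0,.01,.02,.028):
    arm.servo_line(tcp(d),velocity=.05); arm.dwell(.05)
    f,p,s,o=favg(arm,12); print(d,round(o['t'],2),f-f0,s)
    if np.linalg.norm(f-f0)>1.5: break
arm.dwell(.6); f,p,s,o=favg(arm,25); print(o['t'],f-f0,s,p-tcp(.028))
save(cams.grab_frame('wrist'),'w7')
arm.servo_line(tcp(-.03),velocity=.06)
arm.servo_line(tcp(-.09),velocity=.15)
print(arm.get_obs()['t'])
```

```text
[array([76.4083,  0.7629,  0.1024]), array([79.9712,  0.6601, -0.1221]), array([81.079 ,  1.0238,  0.0788])]
centre(TCP) [ 0.5959 -0.1094] r 0.07917829186862689 vs vision [ 0.0005 -0.0028] off axis [-0.0003  0.0007]
0.0 42.79 [0.1198 0.1163 0.0154] [0.1806 0.1603 0.1532]
0.01 43.29 [-0.1369 -0.158  -0.0757] [0.1455 0.1103 0.1399]
0.02 43.79 [ 0.2422  0.1066 -0.0013] [0.1325 0.1511 0.0993]
0.028 44.25 [ 0.0932 -0.1913 -0.2502] [0.153  0.1361 0.1324]
45.0583 [ 0.1134  0.0343 -0.1115] [0.0984 0.1166 0.0867] [0. 0. 0.]
46.775
```

Run:
```python
from h import *
from plant import arm,cams
xs,ys,zp=stand_frame(); xp=np.cross(ys,zp)
p1,rv1,p0=pickle.load(open('grip.pkl','rb'))
p=np.array(arm.get_obs()['ee_pos'])
arm.servo_line(p+[0,0,.13],velocity=.25)
h=p1+zp*.115+[-.05,0,.2]
arm.move_to(h,rv1)
arm.servo_line(p1+zp*.110+xp*.002,velocity=.25)
arm.dwell(.2)
print(arm.get_obs()['t'])
for n in ('wrist','scene'): save(cams.grab_frame(n),n[0]+'8')
b=cv2.resize(cv2.imread('pics/s8.png')[220:330,230:380],None,fx=5,fy=5,interpolation=cv2.INTER_CUBIC)
cv2.imwrite('pics/s8z.png',b)
```

```text
50.2917
```

View pics/s8z.png

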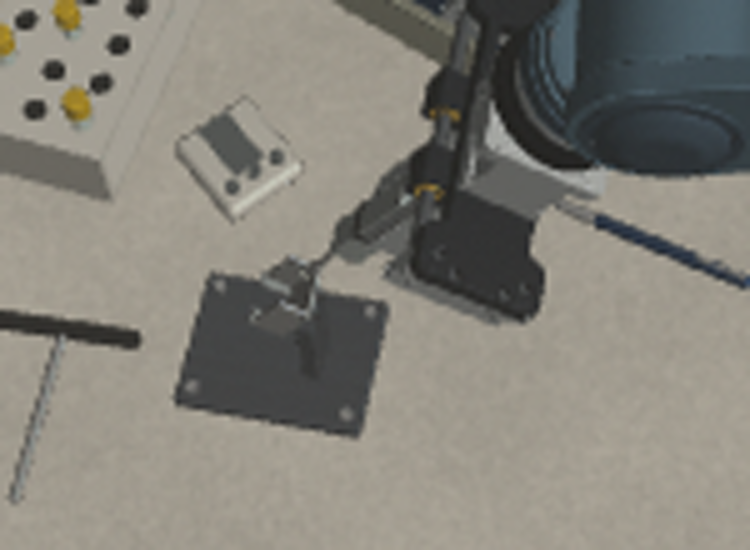

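View pics/w8.png

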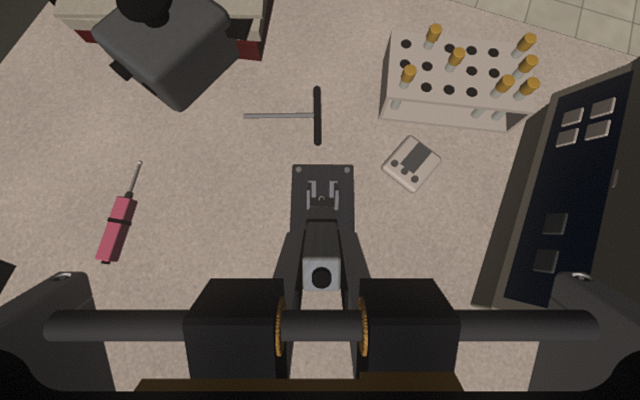

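Run:
```python
from h import *
from plant import arm,cams
xs,ys,zp=stand_frame(); xp=np.cross(ys,zp)
p1,rv1,p0=pickle.load(open('grip.pkl','rb'))
f0,_,_,o=favg(arm,15)
ok=True
for d in (.06,.035,.02,.01,.004):
    arm.servo_line(p1+zp*d+xp*.0015,velocity=.08)
    f,p,s,o=favg(arm,8); df=f-f0; print(d,round(o['t'],2),'x,y,z',df@xp,df@ys,df@zp)
    if np.linalg.norm(df)>8: ok=False;break
if ok:
    arm.servo_line(p1+zp*.001+xp*.0005,velocity=.04)
    f,p,s,o=favg(arm,8); df=f-f0; print(round(o['t'],2),'x,y,z',df@xp,df@ys,df@zp)
for n in ('wrist',): save(cams.grab_frame(n),n[0]+'9')
```

```text
0.06 51.36 x,y,z -0.24659955400030392 0.313519240329426 0.22744704838912932
0.035 51.88 x,y,z -0.118929225230016 0.4337264630911226 -0.00037260401850038163
0.02 52.29 x,y,z 0.023242224935783193 0.05845192892447529 -0.05969785255276652
0.01 52.63 x,y,z -0.14772902716226385 0.12194384468387459 -0.038817988216446546
0.004 52.95 x,y,z 0.06497193632410127 -0.1276348002889156 0.16714391657761615
53.27 x,y,z 0.0028076498780133935 0.07140599624020921 0.17564744162930213
```

View pics/w9.png

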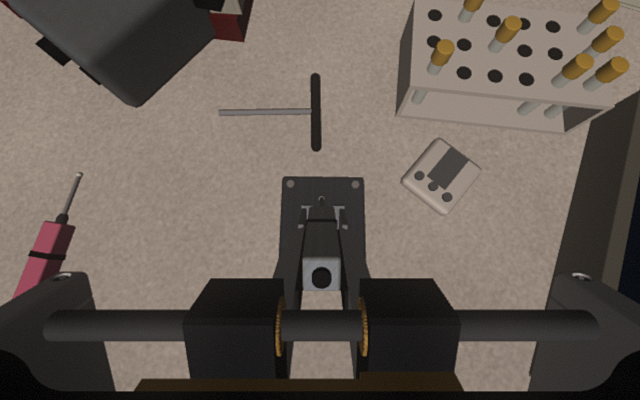

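Seated with no contact load; the handle top sits at (321,277), as in w3 before the grasp. Releasing and backing off along the gutter.

Run:
```python
from h import *
from plant import arm,cams
xs,ys,zp=stand_frame()
p1,rv1,p0=pickle.load(open('grip.pkl','rb'))
arm.release(); arm.dwell(.2)
save(cams.grab_frame('wrist'),'w10')
arm.servo_line(p1+zp*.09,velocity=.12)
arm.dwell(.5)
save(cams.grab_frame('wrist'),'w11'); print(arm.get_obs()['t'],arm.get_obs()['width'])
a=cv2.imread('pics/w10.png')[160:310,240:400]; b=cv2.imread('pics/w11.png')[150:300,240:400]
cv2.imwrite('pics/w11z.png',cv2.resize(np.hstack([a,b]),None,fx=2.5,fy=2.5,interpolation=cv2.INTER_CUBIC))
f=load('w11'); seat=np.array([*ST,.085]); print(proj(f,seat+zp*.088+ys*.0015))
```

```text
56.2167 1.00087378473414
[322.089  218.4484]
```

View pics/w11z.png

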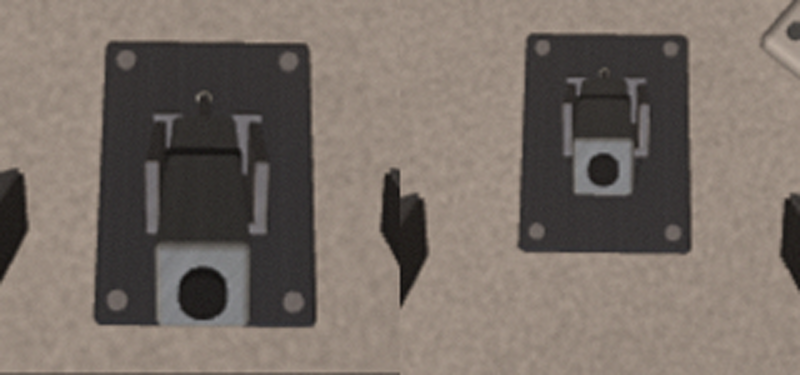

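```bash
python3 -c "
from plant import arm
arm.job_done(); print(arm.get_obs()['t'])"
```

```text
the job is handed in; nothing more can be done
the job is handed in; nothing more can be done
```

The job is done and was handed in at about 56 s of the 70 s allowed. No verdict is reported, so what follows rests on my own checks.

- **Rim touches:** I touched the inside of the rim at the panel side, then the -x,-y side, then the +x,-y side, at about 1.7–2.2 N each. A circle through the three contacts has a radius of 79.2 mm for the ball centre; 79 mm was expected.
- **Rotor centre:** the touches put it at about (0.596, -0.109) m. The camera put it 2.8 mm further in y. The close-up showed the ball sitting about 1.7 mm off the tool axis, which accounts for most of that. I aimed at the pocket from the touches, not the camera.
- **Pocket:** in the close-up before going in, the ball lined up with the mouth of the empty pocket to well under 1 mm. I lowered it to about 28 mm along the axis and held it there for about a second. The measured force stayed within the sensor noise of about 0.1–0.2 N, so I saw no sign of contact.
- **Return:** the probe slid back into the stand with no measurable load. After release and backing off, the handle's top was within about 1 pixel (roughly 1 mm) of where it should be. I saw no sign that anything nearby had moved, though I only looked at that by eye.

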